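Rock the battery block into the recorder's sprung bay and lock the catch

ROBOT

A 7-joint arm with a two-finger parallel gripper is mounted at the origin on the work surface. World frame = base frame: x ahead of the robot, y to its left, z up, the work surface at z = 0. Lengths are in m, angles in rad, forces in N, time in s.
With the tool pointing down it reaches from about 0.4 to 0.9 m from the base axis. Payload 5.6 kg.
Tool frame: the origin (TCP) lies at the very end of the fingers, on their centre line; the grasp point (between the pads) lies 19 mm behind it; z points along the fingers, x is the direction in which the jaws open and shut, and the axes are right-handed (so a half turn about z gives the same grasp; the last joint's range is limited). The gripper opens to 92 mm and grips with 3 to 60 N. Pads are 20 mm wide; open, the fingers measure 128 mm over their backs; the gripper's body (75 mm by 189 mm) begins 69 mm behind the grasp point.
Start: joints at [-1.287, 0.468, -0.012, 1.603, 0.006, 1.071, -0.056], TCP at [0.209, 0.616, 0.215] pointing down, gripper open.
Joint ranges: [-2.53, 2.53], [-0.31, 2.02], [-1.57, 1.55], [0.28, 2.44], [-1.29, 4.43], [0.15, 1.84], [-2.92, 2.92]. Speed limits (rad/s): [2.57, 2.57, 3.14, 3.14, 3.14, 3.14, 3.14].

INTERFACE

Orientations are given as a unit quaternion [w, x, y, z].
In Python, from cell import ctrl gives the robot as it stands.
- The arm moves only by the shell command python3 -m crank 'ROWS' [OPENING] [FORCE]. ROWS is JSON, a list that holds one entry, the list of rows, each a list of 4 numbers: the shift along the tool's x, y, z in mm, then the turn about the tool's z in degrees. In form: [[[x, y, z, turn], ...]]. A call has 1 to 10 rows; each row is the pose to reach, as a shift and turn from the pose commanded when the call began, along the tool's axes at that moment; what a row does not reach only later rows make up. A row lasts 1/12 s, in which the tool goes at most 41.7 mm and 7.16 degrees, less where a joint would pass 70% of its speed; a pose out of reach is approached as far as the arm can. A call with a gripper value outside its range is refused whole. OPENING is the opening, from -1 (shut) to 1 (fully open), set as the call begins (- or left out, the last holds). The fingers move at their own pace and stop on an object; FORCE is the grip in N (left out, the last holds). Time passes only in rows, so rows that repeat a pose let the fingers close. It gives the time, the measured TCP pose, the force and the opening at its end, in the units of the state.
- ctrl.read_state(): the state, without advancing time (a new reading comes with each control period).
- ctrl.camera(name): name is "side" or "top"; returns a dict with "frame" (480x640x3 uint8, blue, green, red), "fx", "fy", "cx", "cy" (pixels), "extrinsics" (4x4, takes a point from world to camera coordinates). Camera axes: x right, y down, z forward; pixel columns grow to the right and rows downward; lengths in m; the calibration is good to about 2 mm. A picture is of the moment at which its call begins. There is no depth.
- ctrl.job_done(): hands the job in, once; it reports no verdict.
Trained networks look in a picture, given as the dict that the camera call returned (one of the last four; its "shot" number tells which), for a name from the list of things; names that differ only in an ending like _2 or _b are one class to them, and where a whole thing is asked for, a point or a joint stands for the part that bears it (a point fixed in the world has none). Each returns a list of dicts, best first, with "score" (0 to 1); they miss things now and then, are a little off and sometimes report something else, mostly with a low value. They report only what shows in the picture. A call takes as long as a camera call.
- ctrl.spot_in(picture, thing): "uv" ([column, row] in pixels, amid what is visible of it).
- ctrl.silhouettes(picture, thing): "pixels" (480x640 bool, what is visible of it) and "uv" ([column, row] in pixels, amid what is visible of it).
The state is a dict: "clock": time; "q": joint angles; "qd": joint speeds; "effort": joint torques, N m; "tool_pos": TCP position; "ee_rot": TCP orientation; "contact_force": force on the tool from outside, world axes, zero at the start; "ft_torque": the same for the moment, N m; "gripper_width": opening from 0.0 (shut) to 1.0 (fully open).
Only numpy, scipy, OpenCV 4.12 (cv2) and the standard library are available. Lean on these libraries where they do the work, as an engineer would, in place of code of your own. Each camera call takes 0.05 s, during which the arm holds its last target. There are 200 camera calls.

TASK

Fit the loose battery block into the open bay on top of the blue recorder: tilt it and put its terminal end in first against the sprung contact plate, gently push the plate back without driving it hard against its stop, and rock the other end down until the block lies flat on the bay floor. Then slide the metal catch all the way over the block to lock it. Never force it - press gently - and leave the other things on the table where they are.

Things in the scene. Friction and masses are not known exactly. Their poses are not given: they have to be found in the camera images.
- battery_center (a point): Centre (half-way up) of the loose battery block: a plain grey rectangular plastic block 90 x 50 x 44 mm (x, y, z), 0.3 to 0.55 kg, flat paper label on top, standing flat on the table. Its -x end is the nose, with two brass terminal strips on the end face; z is up. Grip it across its 50 mm width (y), no lower than 20 mm below its top, to clear the bay's walls.
- battery_nose (a point): Middle of the block's lower edge at its nose (terminal) end: 45 mm in -x and 22 mm below battery_center. Axes as battery_center.
- unit: The recorder, fixed: blue metal case 250 x 200 mm, top 55 mm above the table; origin under its middle, axes as bay. On it the bay, a black plastic cradle 75 mm wide, is clamped on a slide: pocket, plate and catch TOGETHER sit up to 10 mm either way along x from the nominal places given here (bay, plate, catch_back); this is not measured and must be felt. In y and z they are true.
- bay (a point): Bay floor under the middle of the seated block (nominal), 59 mm above the table. x runs along the bay from plate (-x end, robot side) to catch, y across, z up. Pocket 20 mm deep (rim 79 mm above table), open above; side walls' inner faces at y = -26.5, +26.5 mm; rigid end wall's inner face at x = +45 mm. The seated block stands 24 mm above the rim, room for the fingers.
- plate (a point): Mid-top of the face of the upright grey contact plate (44 mm wide, two brass strips, as high as the rim) at rest (nominal): 41 mm in -x of bay, axes as bay. Sprung: yields to -x from 3 N, +1.2 N per mm, stop after 10.5 mm (16 N); over 22 N bends it. Pocket 86 mm long at rest. The block enters only tilted some 0.3 rad, nose down, plate pushed back 7 to 9 mm (11 to 14 N) as the other end passes the end wall.
- catch_back (a point): Middle of the catch's flat back face, to push on, when open (joint 0, nominal): 105 mm in +x and 38 mm above bay, axes as bay. The aluminium catch is 40 mm wide: post 14 mm thick from the rim up to 58 mm above the bay floor; its lip (underside 46 mm above the floor) starts 38 mm in -x of the back. The deck behind it, level with the rim, runs 20 mm on; then the case's top.
- catch (a joint): Travel in m of the sliding catch: 0 to 0.003 open (at the start), 0.030 fully home. It slides towards the bay's -x with about 2 N of friction and stays where it is left. Home, its lip reaches 8 mm over the end of the flat block, 2 mm above it; a block that is not flat stops it.

How it is judged:
By the outcome, as a careful person would: the job done as asked, in the order asked, and still so for the second after the job is handed in, with the robot touching nothing.
It also fails if it takes over 72 s, if anything falls off the work surface, if the arm or the gripper's body presses on something with over 40 N, if the wrist force passes 120 N, or if a joint passes its speed limit or range.

## Working session

There is one attempt and no reset: what is moved stays moved. The work goes in short steps, Python scripts to look and compute and a shell command to move; the robot and the scene stay as the last step left them, time stands still between calls to the robot, and variables do not carry over. Pictures are saved under pics/ and viewed, about 8 in all and at most 12, crops included, and the job is handed in when it is done.

```bash
ls; mkdir -p pics; python3 - <<'E'
from cell import ctrl
import cv2,numpy as np
s=ctrl.read_state(); print({k:np.round(v,3).tolist() for k,v in s.items()})
for c in ("side","top"):
    p=ctrl.camera(c); cv2.imwrite(f"pics/{c}0.png",p["frame"])
    print(c,p["fx"],p["fy"],p["cx"],p["cy"],np.round(p["extrinsics"],4).tolist())
    for t in ("battery_center","battery_nose","unit","bay","plate","catch_back","catch"):
        try: print(t,[(np.round(d["uv"]).tolist(),round(d["score"],2)) for d in ctrl.spot_in(p,t)][:3])
        except Exception as e: print(t,e)
E
```

```text
pics
{'clock': 0.0, 'q': [-1.287, 0.468, -0.012, 1.604, 0.006, 1.071, -0.056], 'qd': [0.0, 0.001, 0.0, 0.002, 0.001, 0.0, 0.001], 'effort': [-0.0, -52.056, -0.013, -24.375, -0.057, 0.017, 0.0], 'tool_pos': [0.209, 0.615, 0.214], 'ee_rot': [0.001, 0.813, 0.583, -0.001], 'contact_force': [-0.588, 0.084, 0.143], 'ft_torque': [-0.037, 0.014, 0.003], 'gripper_width': 1.003}
side 532.9310221736588 532.9310221736588 323.77532426067575 232.187686143538 [[0.9205, -0.3907, 0.0004, -0.5004], [-0.2752, -0.6491, -0.7092, 0.2123], [0.2774, 0.6527, -0.705, 0.6849], [0.0, 0.0, 0.0, 1.0]]
battery_center [([306.0, 213.0], 0.56)]
battery_nose [([309.0, 208.0], 0.74)]
unit [([364.0, 394.0], 0.7)]
bay [([365.0, 393.0], 0.9)]
plate [([366.0, 394.0], 0.62)]
catch_back [([365.0, 396.0], 0.56)]
catch [([405.0, 342.0], 0.71)]
top 433.19297855825 433.19297855825 307.20037842087135 243.1515639418212 [[0.0258, -0.9993, -0.0272, -0.039], [-0.9888, -0.0215, -0.1479, 0.5366], [0.1473, 0.0307, -0.9886, 0.755], [0.0, 0.0, 0.0, 1.0]]
battery_center [([230.0, 225.0], 0.91), ([417.0, 264.0], 0.62)]
battery_nose [([230.0, 229.0], 0.78)]
unit [([413.0, 265.0], 0.61)]
bay [([417.0, 269.0], 0.64)]
plate [([413.0, 266.0], 0.93)]
catch_back [([416.0, 265.0], 0.91)]
catch [([423.0, 234.0], 0.72)]
```

View pics/side0.png

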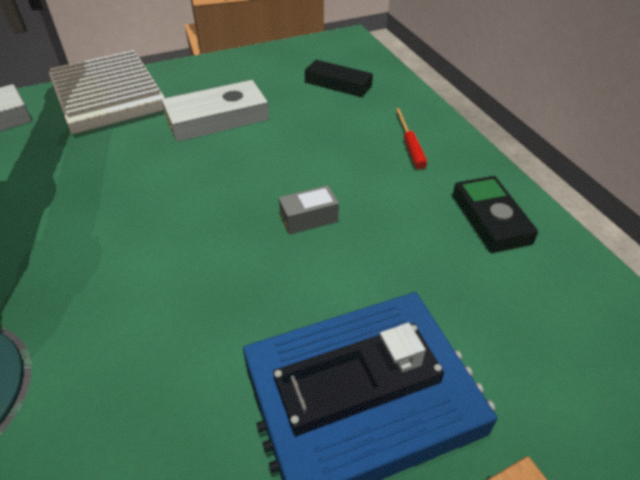

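View pics/top0.png

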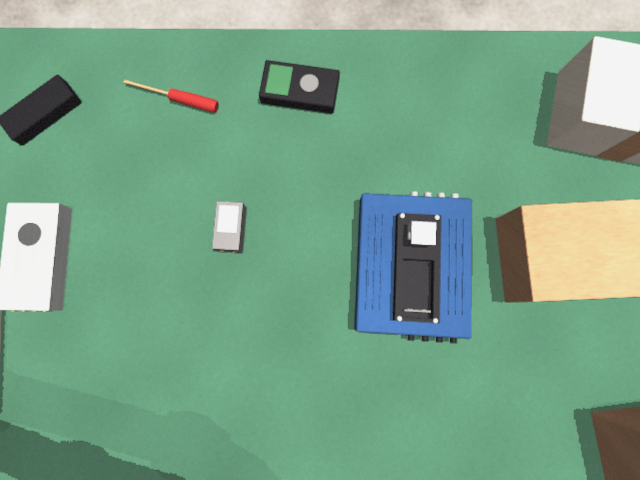

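The side view shows the grey block at about (309,209) and the blue recorder at (365,390), with the plate near (297,394) and the catch at (403,346). In the top view the block is at (229,227), the cradle spans columns 394–441 and rows 214–322, and the plate line is near row 311. Next I'll fit their poses.

```bash
cat > h.py <<'E'
from cell import ctrl
import cv2,numpy as np
from scipy.optimize import minimize
from scipy.spatial.transform import Rotation as R
def proj(p,P):
    P=np.atleast_2d(P); c=P@p["extrinsics"][:3,:3].T+p["extrinsics"][:3,3]
    return np.c_[p["fx"]*c[:,0]/c[:,2]+p["cx"],p["fy"]*c[:,1]/c[:,2]+p["cy"]]
def unproj(p,uv,z):
    E=np.asarray(p["extrinsics"]);uv=np.atleast_2d(uv).astype(float)
    d=np.c_[(uv[:,0]-p["cx"])/p["fx"],(uv[:,1]-p["cy"])/p["fy"],np.ones(len(uv))]@E[:3,:3]
    o=-E[:3,:3].T@E[:3,3]; return o+d*((z-o[2])/d[:,2])[:,None]
def boxmask(p,x,y,yaw,L,W,z0,z1,S=4):
    c,s=np.cos(yaw),np.sin(yaw)
    P=[[x+c*a*L/2-s*b*W/2,y+s*a*L/2+c*b*W/2,z] for a in(-1,1) for b in(-1,1) for z in(z0,z1)]
    h=cv2.convexHull((proj(p,P).astype(np.float32)+.5)*S-.5)
    m=np.zeros((480*S,640*S),np.float32);cv2.fillConvexPoly(m,np.round(h*16).astype(np.int32),1,shift=4)
    return cv2.resize(m,(640,480),interpolation=cv2.INTER_AREA)
def fit(pms,x0,L,W,z0,z1):
    def cost(v):
        k=0
        for p,m in pms:
            b=boxmask(p,*v,L,W,z0,z1); k+=1-np.minimum(b,m).sum()/np.maximum(b,m).sum()
        return k/len(pms)
    s=np.array([[0,0,0],[.015,0,0],[0,.015,0],[0,0,.1]])
    r=minimize(cost,x0,method="Nelder-Mead",options=dict(initial_simplex=np.array(x0)+s,xatol=1e-4,fatol=1e-5)); return r.x,r.fun
def plan(target,ang):  # world TCP target, world angle (deg) of tool x -> shift mm in tool axes, turn deg
    s=ctrl.read_state();M=R.from_quat(np.roll(s["ee_rot"],-1)).as_matrix()
    a=np.degrees(np.arctan2(M[1,0],M[0,0])); t=(a-ang+90)%180-90
    return np.round((np.array(target)-s["tool_pos"])@M*1000,1),round(t,2)
E
python3 - <<'E'
from h import *
ps={c:ctrl.camera(c) for c in("side","top")}
for t,dims in(("battery_center",(.09,.05,0,.044)),("unit",(.25,.2,0,.055))):
    pms=[]
    for c,p in ps.items():
        d=ctrl.silhouettes(p,t)
        print(t,c,[(round(e["score"],2),int(e["pixels"].sum()),np.round(e["uv"]).tolist()) for e in d])
        ref={"battery_center":{"side":(309,209),"top":(229,227)},"unit":{"side":(365,390),"top":(414,265)}}[t][c]
        e=min(d,key=lambda e:np.hypot(*(np.array(e["uv"])-ref)))
        pms.append((p,e["pixels"].astype(np.float32)))
    x0=unproj(ps["top"],ref,.03)[0][:2]
    for n,q in(("both",pms),("side",pms[:1]),("top",pms[1:])): print(n,fit(q,[*x0,0.],*dims))
t=ps["top"]; 
print("top: plate ends/screws @.079",unproj(t,[[404,311],[431,311],[403,216],[437,217],[400,319],[435,321]],.079).round(4).tolist())
s=ps["side"];print("side plate ends, screws",unproj(s,[[292,376],[304,411],[278,373],[295,420],[437,368]],.079).round(4).tolist())
f=t["frame"][195:345,350:480];cv2.imwrite("pics/a.png",cv2.resize(np.hstack([f,ps["side"]["frame"][310:460,255:455]]),None,fx=2.4,fy=3.9/1.0*0+2.4*1,interpolation=cv2.INTER_CUBIC))
E
```

```text
battery_center side [(0.74, 2134, [307.0, 209.0])]
battery_center top [(0.94, 1550, [231.0, 226.0])]
both (array([ 0.56583927,  0.12142177, -0.03619258]), np.float64(0.04652512073516846))
side (array([ 0.56525259,  0.12188159, -0.04131512]), np.float64(0.04281735420227051))
top (array([ 0.5665095 ,  0.12110029, -0.03395084]), np.float64(0.04336148500442505))
unit side [(0.75, 33184, [363.0, 394.0])]
unit top [(0.56, 16477, [413.0, 264.0])]
both (array([ 0.50204771, -0.21895333, -0.02661537]), np.float64(0.03340977430343628))
side (array([ 0.50178932, -0.21845815, -0.00786033]), np.float64(0.03156304359436035))
top (array([ 0.50202459, -0.21869657, -0.04029966]), np.float64(0.03189188241958618))
top: plate ends/screws @.079 [[0.4191, -0.1942, 0.079], [0.4203, -0.2395, 0.079], [0.5831, -0.1936, 0.079], [0.5825, -0.2525, 0.079], [0.4056, -0.1874, 0.079], [0.4038, -0.2459, 0.079]]
side plate ends, screws [[0.4208, -0.1949, 0.079], [0.4178, -0.2404, 0.079], [0.4071, -0.1849, 0.079], [0.405, -0.2463, 0.079], [0.5813, -0.2516, 0.079]]
```

View pics/a.png

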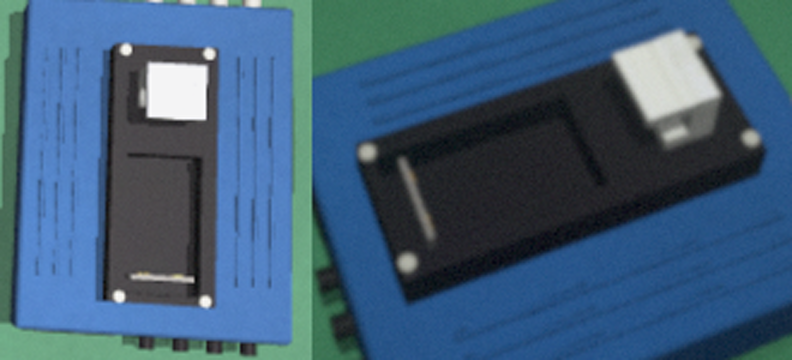

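The crops show plate, pocket and catch clearly, and the numbers agree. The block is at (0.566, 0.121) with yaw −0.036. The bay yaw is about −0.036, the plate x is about 0.4195 and the bay centreline y is about −0.218. I'll go above the tail part of the block.

```bash
python3 - <<'E'
from h import *
print(plan([.594,.1203,.20],87.9))
E
```

```text
(array([-345.4,  523.9,   14.6]), np.float64(-16.62))
```

```bash
python3 -m crank '[[[-20,30,1,-1],[-45,68,2,-3],[-70,106,3,-5],[-95,144,4,-7],[-120,182,5,-9],[-145,220,6,-11],[-170,258,7,-13],[-190,288,8,-15],[-200,303,8,-16.6],[-200,303,8,-16.6]]]' 1 20; python3 - <<'E'
from h import *
print(plan([.594,.1203,.10],87.9))
E
```

```text
clock: 1.93
tool_pos: [0.4368, 0.3214, 0.2069]
ee_rot: [0.002, 0.724, 0.69, -0.0]
contact_force: [-0.2, -0.2, -0.2]
gripper_width: 0.999
(array([-193.1,  166.3,  107.9]), np.float64(-0.63))
```

```bash
python3 -m crank '[[[-25,22,0,-0.6],[-55,48,15,-0.6],[-85,74,30,-0.6],[-115,100,50,-0.6],[-145,125,70,-0.6],[-170,147,88,-0.6],[-186,160,100,-0.6],[-193,166,107,-0.6],[-193,166,107,-0.6],[-193,166,107,-0.6]]]'; python3 - <<'E'
from h import *
print(plan([.594,.1203,.0255],87.9))
p=ctrl.camera("top");q=ctrl.camera("side")
cv2.imwrite("pics/b.png",cv2.resize(np.hstack([p["frame"][150:310,150:310],q["frame"][110:270,230:390]]),None,fx=2.4,fy=2.4,interpolation=cv2.INTER_CUBIC))
E
```

```text
clock: 2.77
tool_pos: [0.5896, 0.1312, 0.0996]
ee_rot: [-0.001, 0.716, 0.698, -0.0]
contact_force: [0.2, 0.6, 0.2]
gripper_width: 1.001
(array([-10.9,   4.8,  74.1]), np.float64(0.6))
```

View pics/b.png

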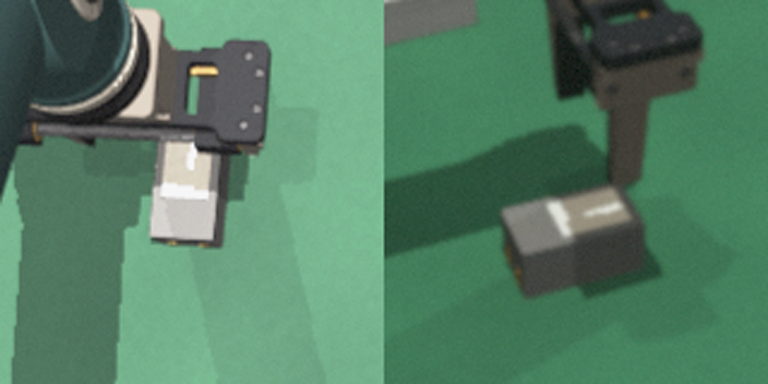

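The block is unmoved, with the fingers straddling above it. I'll check the settling before descending.

```bash
python3 -m crank '[[[-6,2,0,0],[-11,5,0,0.6],[-11,5,0,0.6],[-11,5,0,0.6],[-11,5,0,0.6]]]'; python3 - <<'E'
from h import *
print(plan([.594,.1203,.0255],87.9))
E
```

```text
clock: 3.28
tool_pos: [0.5949, 0.1189, 0.0999]
ee_rot: [0.0, 0.72, 0.694, 0.0]
contact_force: [-0.1, 0.8, 0.2]
gripper_width: 0.996
(array([ 1.3, -1. , 74.4]), np.float64(-0.02))
```

```bash
python3 -m crank '[[[1,-1,20,0],[1,-1,40,0],[1,-1,58,0],[1,-1,70,0],[1,-1,74,0],[1,-1,74,0],[1,-1,74,0]]]' && python3 -m crank '[[[0,0,0,0],[0,0,0,0],[0,0,0,0],[0,0,0,0],[0,0,0,0],[0,0,0,0],[0,0,0,0],[0,0,0,0],[0,0,0,0],[0,0,0,0]]]' -1 10
```

```text
clock: 3.87
tool_pos: [0.5943, 0.1199, 0.026]
ee_rot: [0.0, 0.72, 0.694, 0.0]
contact_force: [-0.1, -0.6, 0.5]
gripper_width: 1.001
clock: 4.7
tool_pos: [0.5941, 0.1202, 0.0258]
ee_rot: [0.0, 0.72, 0.694, 0.0]
contact_force: [0.2, 1.3, 2.7]
gripper_width: 0.545
```

```bash
python3 -m crank '[[[0,0,-6,0],[0,0,-12,0],[0,0,-18,0],[0,0,-24,0],[0,0,-30,0],[0,0,-36,0],[0,0,-36,0],[0,0,-36,0]]]'; python3 - <<'E'
from h import *
p=ctrl.camera("side")
cv2.imwrite("pics/c.png",cv2.resize(p["frame"][110:270,230:390],None,fx=2.8,fy=2.8,interpolation=cv2.INTER_CUBIC))
E
```

```text
clock: 5.37
tool_pos: [0.5942, 0.1198, 0.0621]
ee_rot: [0.0, 0.72, 0.694, 0.0]
contact_force: [-0.9, -0.8, -4.5]
gripper_width: 0.543
```

View pics/c.png

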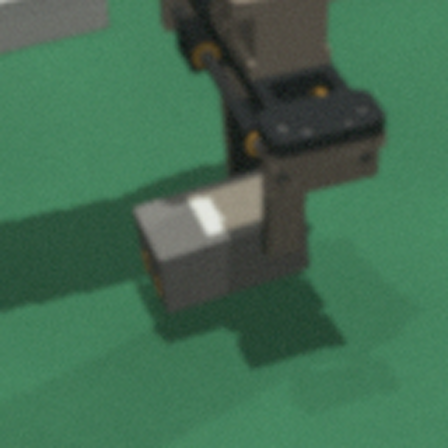

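The block was lifted level, so the pads hold it against tilting. I'll lower it until the bottom is about 22 mm up, then ease the grip so the nose sags onto the table.

```bash
python3 -m crank '[[[0,0,6,0],[0,0,12,0],[0,0,14,0],[0,0,14,0]]]' - 10; python3 -m crank '[[[0,0,0,0],[0,0,0,0],[0,0,0,0],[0,0,0,0]]]' - 6;  python3 - <<'E'
from h import *
p=ctrl.camera("side");cv2.imwrite("pics/d0.png",p["frame"][110:270,230:390])
E
python3 -m crank '[[[0,0,0,0],[0,0,0,0],[0,0,0,0],[0,0,0,0]]]' - 4.5; python3 - <<'E'
from h import *
p=ctrl.camera("side")
cv2.imwrite("pics/d.png",cv2.resize(np.hstack([cv2.imread("pics/d0.png"),p["frame"][110:270,230:390]]),None,fx=2.4,fy=2.4,interpolation=cv2.INTER_CUBIC))
E
```

```text
clock: 5.75
tool_pos: [0.5929, 0.1195, 0.0461]
ee_rot: [-0.001, 0.72, 0.694, -0.001]
contact_force: [0.3, -0.1, -3.4]
gripper_width: 0.544
clock: 6.08
tool_pos: [0.5941, 0.1198, 0.0478]
ee_rot: [0.0, 0.72, 0.694, 0.0]
contact_force: [-0.9, 1.2, -3.8]
gripper_width: 0.544
clock: 6.47
tool_pos: [0.594, 0.1198, 0.0478]
ee_rot: [0.0, 0.72, 0.694, 0.0]
contact_force: [-0.4, 0.5, -3.5]
gripper_width: 0.548
```

View pics/d.png

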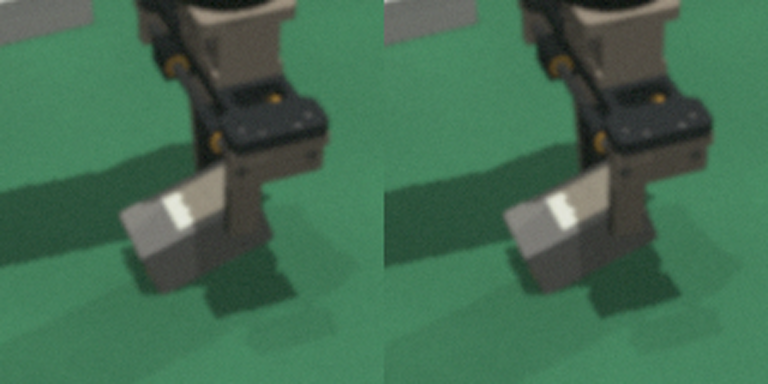

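The block is now tilted nose-down by about 0.3 rad with the nose on the table. I'll grip firmly and carry it over the bay.

```bash
python3 -m crank '[[[0,0,0,0],[0,0,0,0],[0,0,0,0],[0,0,-20,0],[0,0,-45,0],[0,0,-75,0],[0,0,-105,0],[0,0,-130,0],[0,0,-135,0],[0,0,-135,0]]]' - 40; python3 - <<'E'
from h import *
print(plan([.4895,-.2195,.18],87.9))
E
```

```text
clock: 7.35
tool_pos: [0.5949, 0.12, 0.1842]
ee_rot: [0.001, 0.72, 0.694, 0.002]
contact_force: [-0.3, 0.2, -4.0]
gripper_width: 0.541
(array([-343.2,  -92.7,    3.4]), np.float64(-0.03))
```

```bash
python3 -m crank '[[[-20,-6,0,0],[-55,-15,0,0],[-90,-25,0,0],[-125,-34,0,0],[-160,-43,0,0],[-195,-53,0,0],[-230,-62,0,0],[-260,-70,2,0],[-275,-74,2,0],[-280,-76,2,0]]]'; python3 -m crank '[[[-20,-6,0,0],[-42,-12,0,0],[-56,-15,0,0],[-62,-17,0,0],[-62,-17,0,0],[-62,-17,0,0]]]'; python3 - <<'E'
from h import *
print(plan([.4895,-.2195,.125],87.9))
p=ctrl.camera("side");q=ctrl.camera("top")
cv2.imwrite("pics/e.png",cv2.resize(np.hstack([p["frame"][240:440,240:480],q["frame"][150:350,330:500]]),None,fx=1.9,fy=1.9,interpolation=cv2.INTER_CUBIC))
E
```

```text
clock: 8.18
tool_pos: [0.5048, -0.1606, 0.1783]
ee_rot: [-0.001, 0.722, 0.692, -0.002]
contact_force: [-0.4, -0.0, -3.4]
gripper_width: 0.542
clock: 8.68
tool_pos: [0.4883, -0.2169, 0.1797]
ee_rot: [-0.001, 0.72, 0.694, 0.0]
contact_force: [-0.3, -0.1, -4.7]
gripper_width: 0.542
(array([-2.6,  1.3, 54.7]), np.float64(0.03))
```

View pics/e.png

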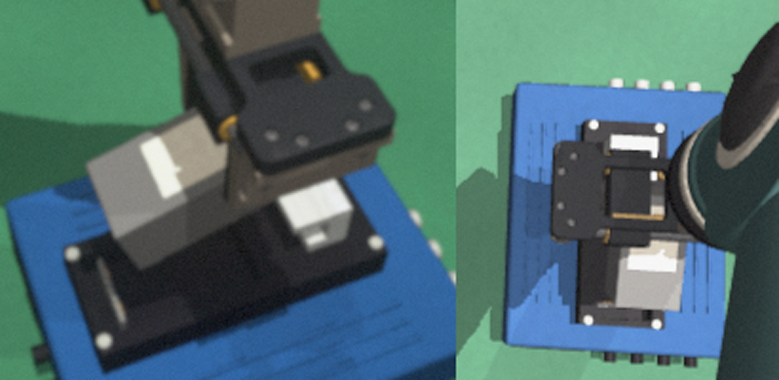

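The block is held tilted over the bay. I'll lower it to just above the rim and overlay the predicted block and pocket edges to check y and the tilt.

```bash
python3 -m crank '[[[-1,1,15,0],[-2,1,30,0],[-2,1,42,0],[-2,1,47,0],[-2,1,47,0],[-2,1,47,0]]]'; cat >> h.py <<'E'
def blockpts(tcp,th,yaw=-.036,gx=.028,up=.0095,dz=0,dy=0):
    u=np.array([np.cos(yaw),np.sin(yaw),0]);v=np.array([-u[1],u[0],0]);c,s=np.cos(th),np.sin(th);O=[]
    for a in(-.045,.045):
        for b in(-.025,.025):
            for h in(-.022,.022):
                x,z=a-gx,h-(.022-up); O.append(np.array(tcp)+[0,0,up+dz]+u*(x*c-z*s)+np.array([0,0,1])*(x*s+z*c)+v*(b+dy))
    return np.array(O)
E
cat > ov.py <<'E'
from h import *
def overlay(p,tcp,th,win,S,name=None):
    r0,r1,c0,c1=win
    im=cv2.resize(p["frame"][r0:r1,c0:c1],None,fx=S,fy=S,interpolation=cv2.INTER_CUBIC)
    pt=lambda P:[tuple(int(round(k)) for k in ((q-[c0,r0]+.5)*S*16-8)) for q in proj(p,P)]
    q=pt(blockpts(tcp,th))
    for i in range(8):
        for k in(1,2,4):
            if not i&k: cv2.line(im,q[i],q[i|k],(0,255,255),1,shift=4)
    u=np.array([np.cos(-.036),np.sin(-.036),0]);v=np.array([-u[1],u[0],0]);pl=np.array([.4195,-.217,.079])
    q=pt([pl+u*a+v*b for a,b in((0,-.0265),(.086,-.0265),(.086,.0265),(0,.0265),(0,-.0265))])
    for a,b in zip(q,q[1:]): cv2.line(im,a,b,(255,0,255),1,shift=4)
    return im
E
python3 - <<'E'
from ov import *
s=ctrl.read_state();p=ctrl.camera("side");q=ctrl.camera("top");t=s["tool_pos"];print(t)
pm=[]
for n,x in(("side",p),("top",q)):
    d=ctrl.silhouettes(x,"battery_center");print([(round(e["score"],2),int(e["pixels"].sum()),np.round(e["uv"]).tolist()) for e in d])
a=overlay(p,t,.33,(270,440,250,430),2.3);b=overlay(q,t,.33,(190,360,370,500),2.3)
cv2.imwrite("pics/f.png",np.hstack([a,b]))
E
```

```text
clock: 9.28
tool_pos: [0.4896, -0.2199, 0.1337]
ee_rot: [-0.0, 0.72, 0.694, 0.0]
contact_force: [0.4, -0.7, -3.5]
gripper_width: 0.54
[ 0.4896424  -0.21993128  0.13374042]
[(0.97, 3545, [328.0, 367.0])]
[(0.7, 1189, [428.0, 295.0])]
```

View pics/f.png

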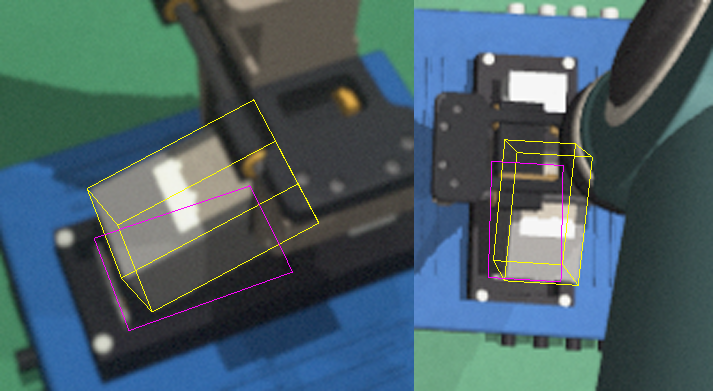

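The predicted model matches the block edges in both views: nose corners at (88,188) and (151,311) in the side crop. The plate sits on the magenta line. The pocket centreline checked from the first top view agrees within 0.5 mm. I'll lower the nose into the pocket, stepping carefully.

```bash
python3 -m crank '[[[0,0,5,0],[0,0,10,0],[0,0,15,0],[0,0,19,0],[0,0,19,0],[0,0,19,0]]]'; python3 -m crank '[[[0,0,2,0],[0,0,4,0],[0,0,6,0],[0,0,6,0],[0,0,6,0]]]'; python3 -m crank '[[[0,0,0.5,0],[0,0,1,0],[0,0,1.5,0],[0,0,1.5,0],[0,0,1.5,0]]]'
```

```text
clock: 9.98
tool_pos: [0.4885, -0.2199, 0.1138]
ee_rot: [-0.001, 0.72, 0.694, -0.0]
contact_force: [0.0, 2.3, -4.6]
gripper_width: 0.542
clock: 10.4
tool_pos: [0.4893, -0.2199, 0.1083]
ee_rot: [-0.0, 0.72, 0.694, 0.0]
contact_force: [1.0, 4.5, -5.1]
gripper_width: 0.541
clock: 10.82
tool_pos: [0.4894, -0.2199, 0.1073]
ee_rot: [-0.0, 0.72, 0.694, 0.0]
contact_force: [0.1, 5.8, -1.8]
gripper_width: 0.538
```

Fy is +5.8 N, so the block rubs on the −y wall. I'll shift +y to relieve it.

```bash
python3 -m crank '[[[0.5,0,0,0],[1,0,0,0],[1,0,0,0],[1,0,0,0]]]'; python3 -m crank '[[[0.5,0,0,0],[0.5,0,0,0],[0.5,0,0,0]]]'
```

```text
clock: 11.15
tool_pos: [0.4894, -0.2198, 0.1073]
ee_rot: [0.0, 0.72, 0.694, 0.0]
contact_force: [0.7, 3.9, -2.2]
gripper_width: 0.539
clock: 11.4
tool_pos: [0.4893, -0.2198, 0.1072]
ee_rot: [0.0, 0.72, 0.694, -0.0]
contact_force: [0.4, 0.9, -3.4]
gripper_width: 0.537
```

```bash
python3 -m crank '[[[0.5,0,0,0],[0.5,0,0.5,0],[0.5,0,0.5,0],[0.5,0,0.5,0]]]'; python3 -m crank '[[[0,0,0.5,0],[0,0,1,0],[0,0,1,0],[0,0,1,0]]]'
```

```text
clock: 11.73
tool_pos: [0.4892, -0.2193, 0.1067]
ee_rot: [0.0, 0.72, 0.694, -0.0]
contact_force: [0.5, -1.1, -2.0]
gripper_width: 0.541
clock: 12.07
tool_pos: [0.4897, -0.2192, 0.1061]
ee_rot: [0.001, 0.72, 0.694, 0.0]
contact_force: [-0.1, -2.3, 2.0]
gripper_width: 0.536
```

There is floor contact at TCP z ≈ 0.106, as predicted. I'll ease off slightly and feel along −x for the plate.

```bash
python3 -m crank '[[[-0.3,0,-0.7,0],[-0.3,-1,-0.7,0],[-0.3,-2,-0.7,0],[-0.3,-3,-0.7,0],[-0.3,-3,-0.7,0],[-0.3,-3,-0.7,0]]]'; python3 -m crank '[[[0,-1,0,0],[0,-2,0,0],[0,-2,0,0],[0,-2,0,0]]]';python3 -m crank '[[[0,-1,0,0],[0,-2,0,0],[0,-2,0,0],[0,-2,0,0]]]'
```

```text
clock: 12.57
tool_pos: [0.4869, -0.2185, 0.1066]
ee_rot: [0.0, 0.72, 0.694, 0.001]
contact_force: [2.5, -0.8, 1.7]
gripper_width: 0.538
clock: 12.9
tool_pos: [0.4854, -0.2184, 0.1067]
ee_rot: [0.001, 0.72, 0.694, 0.001]
contact_force: [4.6, 0.1, 1.8]
gripper_width: 0.54
clock: 13.23
tool_pos: [0.4843, -0.2184, 0.107]
ee_rot: [0.002, 0.72, 0.694, 0.001]
contact_force: [6.3, -0.8, 0.9]
gripper_width: 0.538
```

Contact felt at TCP x≈0.4865, with about 1.3 N/mm beyond that. I'll push on towards about 12 N.

```bash
python3 -m crank '[[[0,-1,0,0],[0,-2,0,0],[0,-3,0,0],[0,-3,0,0],[0,-3,0,0]]]'; python3 -m crank '[[[0,-1,0,0],[0,-2,0,0],[0,-2,0,0],[0,-2,0,0]]]'
```

```text
clock: 13.65
tool_pos: [0.4824, -0.2183, 0.1072]
ee_rot: [0.003, 0.72, 0.694, 0.002]
contact_force: [9.1, 0.5, -0.6]
gripper_width: 0.54
clock: 13.98
tool_pos: [0.481, -0.2183, 0.1074]
ee_rot: [0.003, 0.72, 0.694, 0.002]
contact_force: [9.8, 0.4, 0.5]
gripper_width: 0.538
```

```bash
python3 -m crank '[[[0,-1,0,0],[0,-2,0,0],[0,-3,0,0],[0,-3,0,0],[0,-3,0,0],[0,-3,0,0]]]' - 30; python3 - <<'E'
from ov import *
s=ctrl.read_state();p=ctrl.camera("side");t=s["tool_pos"]
print(t,s["contact_force"],s["ft_torque"])
cv2.imwrite("pics/g.png",np.hstack([overlay(p,t,.33,(280,430,260,430),2.3),cv2.resize(p["frame"][280:430,260:430],None,fx=2.3,fy=2.3,interpolation=cv2.INTER_CUBIC)]))
E
```

```text
clock: 14.48
tool_pos: [0.4791, -0.2183, 0.1078]
ee_rot: [0.004, 0.72, 0.694, 0.003]
contact_force: [11.5, 1.2, -0.2]
gripper_width: 0.543
[ 0.479105   -0.21826954  0.1077707 ] [11.53259761  1.24948506 -0.1796874 ] [ 0.20890415 -2.98720207 -0.01550735]
```

View pics/g.png

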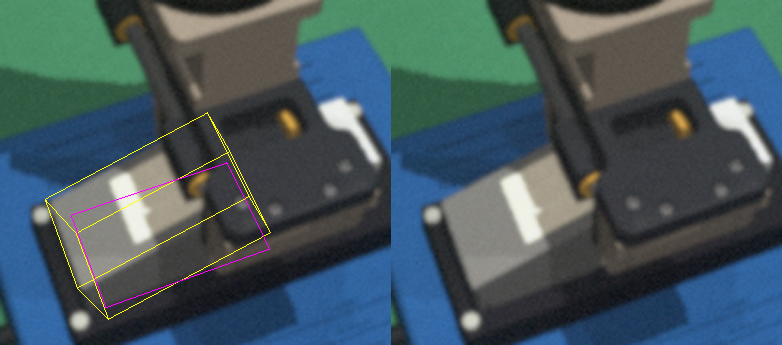

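Block is in the bay with the nose against the plate (Fx 11.5 N, about 7 mm pushback by force and by travel). I'll push a touch more, then start rocking the tail down along the arc.

```bash
python3 -m crank '[[[0,-0.7,0,0],[0,-1.3,0,0],[0,-1.3,0,0],[0,-1.3,0,0]]]'; python3 -m crank '[[[0,0.5,1,0],[0,1,2,0],[0,1.5,3,0],[0,1.5,3,0],[0,1.5,3,0]]]'
```

```text
clock: 14.87
tool_pos: [0.4783, -0.2182, 0.108]
ee_rot: [0.004, 0.72, 0.694, 0.003]
contact_force: [12.2, 1.0, 0.2]
gripper_width: 0.539
clock: 15.28
tool_pos: [0.4801, -0.2184, 0.106]
ee_rot: [0.004, 0.72, 0.694, 0.003]
contact_force: [9.9, 1.5, 9.4]
gripper_width: 0.543
```

Fz rose because the pads resist rotation. I'll ease the grip and push x back a little.

```bash
python3 -m crank '[[[0,-0.5,0,0],[0,-1,0,0],[0,-1,0,0],[0,-1,0,0]]]' - 22; python3 -m crank '[[[0,0,0,0],[0,0,0,0],[0,0,0,0]]]' - 17;  python3 -m crank '[[[0,0,0.5,0],[0,0,1,0],[0,0,1,0]]]'
```

```text
clock: 15.62
tool_pos: [0.4798, -0.2184, 0.1062]
ee_rot: [0.005, 0.72, 0.694, 0.004]
contact_force: [12.0, 1.9, 8.2]
gripper_width: 0.543
clock: 15.87
tool_pos: [0.4798, -0.2184, 0.1062]
ee_rot: [0.005, 0.72, 0.694, 0.004]
contact_force: [11.8, 1.9, 8.6]
gripper_width: 0.54
clock: 16.12
tool_pos: [0.4802, -0.2184, 0.1054]
ee_rot: [0.006, 0.72, 0.694, 0.004]
contact_force: [13.0, 2.5, 10.0]
gripper_width: 0.547
```

```bash
python3 -m crank '[[[0,0.3,0.5,0],[0,0.5,1,0],[0,0.7,1.5,0],[0,0.7,1.5,0]]]'; python3 -m crank '[[[0,0.3,0.7,0],[0,0.6,1.4,0],[0,0.8,2,0],[0,0.8,2,0]]]'; python3 - <<'E'
from ov import *
s=ctrl.read_state();p=ctrl.camera("side");t=s["tool_pos"]
for th in(.2,.25,.3,.35):
    d=ctrl.silhouettes(p,"battery_center")[0]["pixels"] if th==.2 else d
    h=cv2.convexHull(np.round(proj(p,blockpts(t,th))).astype(np.int32));m=np.zeros((480,640),np.uint8);cv2.fillConvexPoly(m,h,1)
    print(th,(d&(m==0)).sum(),d.sum())
cv2.imwrite("pics/i.png",np.hstack([overlay(p,t,.25,(280,430,260,430),2.3),cv2.resize(p["frame"][280:430,260:430],None,fx=2.3,fy=2.3,interpolation=cv2.INTER_CUBIC)]))
E
```

```text
clock: 16.45
tool_pos: [0.481, -0.2185, 0.1039]
ee_rot: [0.006, 0.72, 0.694, 0.004]
contact_force: [12.9, 1.1, 8.1]
gripper_width: 0.543
clock: 16.78
tool_pos: [0.482, -0.2186, 0.1019]
ee_rot: [0.006, 0.72, 0.694, 0.004]
contact_force: [13.4, 0.9, 9.2]
gripper_width: 0.542
0.2 0 3012
0.25 0 3012
0.3 0 3012
0.35 29 3012
```

View pics/i.png

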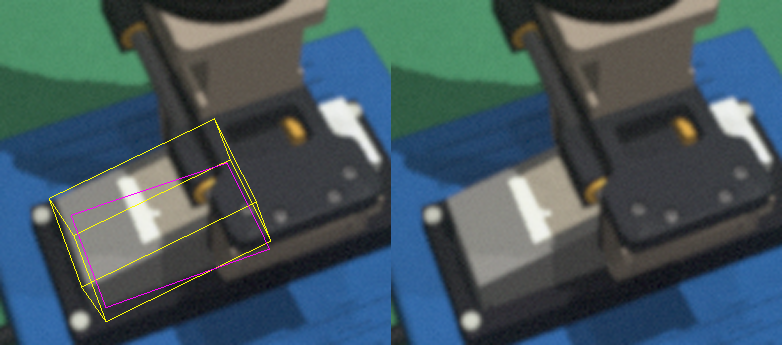

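It is rotating smoothly, with the nose held by the plate; the tilt is now about 0.26. Straight down next, so the pushback rises to about 8 mm as the tail passes the wall.

```bash
python3 -m crank '[[[0,0,0.7,0],[0,0,1.4,0],[0,0,2,0],[0,0,2,0]]]'; python3 -m crank '[[[0,0.2,0.7,0],[0,0.4,1.4,0],[0,0.5,2,0],[0,0.5,2,0]]]'
```

```text
clock: 17.22
tool_pos: [0.4825, -0.2186, 0.1007]
ee_rot: [0.006, 0.72, 0.694, 0.004]
contact_force: [11.7, 2.4, 14.9]
gripper_width: 0.539
clock: 17.55
tool_pos: [0.482, -0.2186, 0.0995]
ee_rot: [0.005, 0.72, 0.694, 0.004]
contact_force: [5.9, 3.7, 24.7]
gripper_width: 0.543
```

Fz rose to 24.7 N while Fx dropped, so the tail edge is sitting on the end-wall rim. I'll back up and push slightly further in −x.

```bash
python3 -m crank '[[[0,0,-1.5,0],[0,0,-3,0],[0,0,-4.5,0],[0,0,-4.5,0],[0,0,-4.5,0]]]'; python3 -m crank '[[[0,-0.5,0,0],[0,-1,0,0],[0,-1.5,0,0],[0,-1.5,0,0],[0,-1.5,0,0]]]'
```

```text
clock: 17.97
tool_pos: [0.4804, -0.2184, 0.1012]
ee_rot: [0.004, 0.72, 0.694, 0.003]
contact_force: [10.9, -0.1, 3.6]
gripper_width: 0.544
clock: 18.38
tool_pos: [0.4798, -0.2184, 0.1014]
ee_rot: [0.005, 0.72, 0.694, 0.003]
contact_force: [11.4, 0.4, 3.0]
gripper_width: 0.547
```

```bash
python3 -m crank '[[[0,-0.6,0,0],[0,-1.2,0,0],[0,-1.8,0,0],[0,-1.8,0,0],[0,-1.8,0,0]]]' - 22; python3 -m crank '[[[0,0,0.5,0],[0,0,1,0],[0,0,1.5,0],[0,0,1.5,0]]]'
```

```text
clock: 18.8
tool_pos: [0.4786, -0.2184, 0.1016]
ee_rot: [0.005, 0.72, 0.694, 0.004]
contact_force: [12.8, 1.1, 2.8]
gripper_width: 0.546
clock: 19.13
tool_pos: [0.4792, -0.2184, 0.1009]
ee_rot: [0.006, 0.72, 0.694, 0.004]
contact_force: [13.1, 1.5, 8.1]
gripper_width: 0.537
```

```bash
python3 -m crank '[[[0,-0.3,0.7,0],[0,-0.5,1.4,0],[0,-0.5,2,0],[0,-0.5,2,0]]]'; python3 -m crank '[[[0,0,0.7,0],[0,0,1.2,0],[0,0,1.2,0]]]'
```

```text
clock: 19.47
tool_pos: [0.4798, -0.2185, 0.0995]
ee_rot: [0.007, 0.72, 0.694, 0.005]
contact_force: [14.8, 1.0, 10.2]
gripper_width: 0.539
clock: 19.72
tool_pos: [0.4799, -0.2186, 0.0993]
ee_rot: [0.007, 0.72, 0.694, 0.005]
contact_force: [12.0, 3.1, 19.1]
gripper_width: 0.542
```

Again the tail lands on the rim: floor friction ate some of the pushback. I'll lift, push to about 14.5 N with little vertical load, then go down.

```bash
python3 -m crank '[[[0,0,-1.5,0],[0,0,-3,0],[0,0,-4,0],[0,0,-4,0]]]' - 22; python3 -m crank '[[[0,-0.6,0,0],[0,-1.2,0,0],[0,-1.5,0,0],[0,-1.5,0,0],[0,-1.5,0,0]]]'
```

```text
clock: 20.05
tool_pos: [0.4781, -0.2184, 0.1011]
ee_rot: [0.005, 0.72, 0.694, 0.004]
contact_force: [13.1, 1.5, 3.2]
gripper_width: 0.542
clock: 20.47
tool_pos: [0.4775, -0.2184, 0.1012]
ee_rot: [0.006, 0.72, 0.694, 0.004]
contact_force: [15.4, 1.7, 4.0]
gripper_width: 0.541
```

```bash
python3 -m crank '[[[0,0,0.5,0],[0,0.2,1,0],[0,0.3,1.5,0],[0,0.3,1.5,0]]]'; python3 -m crank '[[[0,0.3,0.7,0],[0,0.5,1.4,0],[0,0.5,2,0],[0,0.5,2,0]]]'
```

```text
clock: 20.8
tool_pos: [0.4781, -0.2184, 0.1004]
ee_rot: [0.006, 0.72, 0.694, 0.004]
contact_force: [13.3, 1.7, 9.0]
gripper_width: 0.54
clock: 21.13
tool_pos: [0.4787, -0.2185, 0.0991]
ee_rot: [0.006, 0.72, 0.694, 0.004]
contact_force: [12.4, 2.3, 15.8]
gripper_width: 0.542
```

```bash
cat > mom.py <<'E'
from h import *
def mom(d=.244):
    s=ctrl.read_state();F=np.array(s["contact_force"]);T=np.array(s["ft_torque"])
    # Ty = -d*Fx -.022*Fx(plate, approx) -.09(weight) +.062N -.024T ; N+T = Fz+4.2
    k=T[1]+d*F[0]+.022*F[0]+.09; S=F[2]+4.2
    t=(.062*S-k)/.086
    print("tcp",np.round(s["tool_pos"],4),"F",np.round(F,1),"T",np.round(T,2),"nose N %.1f tail N %.1f"%(S-t,t))
E
python3 -c "
from mom import *
mom();ctrl.camera('side');mom();ctrl.camera('side');mom()"
```

```text
tcp [ 0.4787 -0.2185  0.0991] F [12.4  2.3 15.8] T [ 0.64 -2.69 -0.05] nose N 13.9 tail N 6.1
tcp [ 0.4787 -0.2185  0.0991] F [12.7  1.6 16. ] T [ 0.65 -2.69 -0.01] nose N 14.7 tail N 5.5
tcp [ 0.4788 -0.2185  0.0992] F [12.3  1.2 14.7] T [ 0.66 -2.68 -0.02] nose N 13.2 tail N 5.7
```

```bash
cat > fb.py <<'E'
from h import *
def fitblock():
    p=ctrl.camera("side");s=ctrl.read_state()
    M=np.load("m.npy") if 0 else ctrl.silhouettes(p,"battery_center")[0]["pixels"].astype(np.float32)
    cmax=325; W=slice(0,cmax)
    def pts(v):
        xn,th,zn=v; c,sn=np.cos(th),np.sin(th);u=np.array([np.cos(-.036),np.sin(-.036),0]);w=np.array([-u[1],u[0],0])
        o=np.array([.4195,-.217,0])+u*(xn-.4195)
        return [o+u*(a*c-h*sn)+w*b+np.array([0,0,zn+a*sn+h*c]) for a in(0,.09) for b in(-.025,.025) for h in(0,.044)]
    def mask(v,S=4):
        h=cv2.convexHull((proj(p,np.array(pts(v))).astype(np.float32)+.5)*S-.5);m=np.zeros((480*S,640*S),np.float32)
        cv2.fillConvexPoly(m,np.round(h*16).astype(np.int32),1,shift=4);return cv2.resize(m,(640,480),interpolation=cv2.INTER_AREA)
    def cost(v):
        b=mask(v)[:,W];m=M[:,W];return 1-np.minimum(b,m).sum()/np.maximum(b,m).sum()+ (abs(v[2]-.059)/.05)**2
    x0=np.array([.42,.22,.06]);r=minimize(cost,x0,method="Nelder-Mead",options=dict(initial_simplex=x0+np.array([[0,0,0],[.008,0,0],[0,.1,0],[0,0,.004]]),xatol=1e-5,fatol=1e-5))
    xn,th,zn=r.x;print("nose x %.4f th %.3f zn %.4f cost %.3f | tail x %.4f h %.4f"%(xn,th,zn,r.fun,xn+.09*np.cos(th),zn-.059+.09*np.sin(th)))
    return p
if __name__=="__main__":
    for _ in range(3): p=fitblock()
E
python3 fb.py
```

```text
nose x 0.4214 th 0.240 zn 0.0573 cost 0.099 | tail x 0.5088 h 0.0197
nose x 0.4213 th 0.261 zn 0.0580 cost 0.091 | tail x 0.5083 h 0.0222
nose x 0.4213 th 0.245 zn 0.0579 cost 0.090 | tail x 0.5086 h 0.0207
```

The image fit puts the tail at rim height about 1–3 mm over the wall: floor friction is part of the felt Fx, so the plate is pushed back less than the force suggested. I'll lift, push more, and verify.

```bash
python3 -m crank '[[[0,0,-1.5,0],[0,0,-3,0],[0,0,-4.5,0],[0,0,-4.5,0]]]' - 30; python3 -c "
from mom import *;import fb
mom();fb.fitblock()"; python3 -m crank '[[[0,-0.6,0,0],[0,-1.2,0,0],[0,-2,0,0],[0,-2,0,0],[0,-2,0,0]]]';python3 -c "
from mom import *;import fb
mom();fb.fitblock()"
```

```text
clock: 21.87
tool_pos: [0.4764, -0.2183, 0.1015]
ee_rot: [0.005, 0.72, 0.694, 0.003]
contact_force: [11.5, 0.7, 1.0]
gripper_width: 0.539
tcp [ 0.4764 -0.2183  0.1015] F [11.5  0.7  1. ] T [ 0.08 -3.1   0.02] nose N 2.0 tail N 3.2
nose x 0.4211 th 0.262 zn 0.0584 cost 0.101 | tail x 0.5080 h 0.0227
clock: 22.38
tool_pos: [0.4754, -0.2182, 0.1016]
ee_rot: [0.005, 0.72, 0.694, 0.004]
contact_force: [14.2, 1.1, 0.5]
gripper_width: 0.543
tcp [ 0.4754 -0.2182  0.1016] F [14.2  1.1  0.5] T [ 0.17 -3.51 -0.  ] nose N 5.4 tail N -0.8
nose x 0.4202 th 0.282 zn 0.0586 cost 0.081 | tail x 0.5066 h 0.0246
```

Now tail x is 0.5066 with the wall at about 0.508, so it is clear. I'll go down in small steps with a firm grip.

```bash
python3 -m crank '[[[0,0,0.7,0],[0,0,1.4,0],[0,0,2,0],[0,0,2,0]]]'; python3 -c "
from mom import *;import fb
mom();fb.fitblock()"; python3 -m crank '[[[0,0,0.7,0],[0,0,1.4,0],[0,0,2,0],[0,0,2,0]]]';python3 -c "
from mom import *;import fb
mom();fb.fitblock()"
```

```text
clock: 22.82
tool_pos: [0.4762, -0.2183, 0.1007]
ee_rot: [0.006, 0.72, 0.694, 0.004]
contact_force: [12.7, 2.1, 9.7]
gripper_width: 0.538
tcp [ 0.4762 -0.2183  0.1007] F [12.7  2.1  9.7] T [ 0.46 -2.74 -0.09] nose N 12.4 tail N 1.6
nose x 0.4208 th 0.269 zn 0.0586 cost 0.079 | tail x 0.5076 h 0.0235
clock: 23.25
tool_pos: [0.477, -0.2184, 0.0993]
ee_rot: [0.007, 0.72, 0.694, 0.005]
contact_force: [13.6, 1.7, 11.4]
gripper_width: 0.539
tcp [ 0.477  -0.2184  0.0993] F [13.6  1.7 11.4] T [ 0.48 -2.94 -0.05] nose N 13.4 tail N 2.2
nose x 0.4208 th 0.263 zn 0.0582 cost 0.083 | tail x 0.5078 h 0.0226
```

```bash
python3 -m crank '[[[0,-0.7,0,0],[0,-1.4,0,0],[0,-2,0,0],[0,-2,0,0]]]'; python3 -c "
from mom import *;import fb
mom();fb.fitblock()"; python3 -m crank '[[[0,-0.3,0.7,0],[0,-0.6,1.4,0],[0,-0.6,2,0],[0,-0.6,2,0]]]';python3 -c "
from mom import *;import fb
mom();fb.fitblock()"
```

```text
clock: 23.68
tool_pos: [0.4765, -0.2184, 0.0997]
ee_rot: [0.008, 0.72, 0.694, 0.005]
contact_force: [17.3, 1.7, 10.6]
gripper_width: 0.543
tcp [ 0.4765 -0.2184  0.0997] F [17.3  1.7 10.6] T [ 0.6  -3.82 -0.02] nose N 14.3 tail N 0.4
nose x 0.4214 th 0.278 zn 0.0575 cost 0.089 | tail x 0.5080 h 0.0232
clock: 24.12
tool_pos: [0.4771, -0.2185, 0.0984]
ee_rot: [0.009, 0.719, 0.695, 0.006]
contact_force: [17.6, 2.4, 13.4]
gripper_width: 0.538
tcp [ 0.4771 -0.2185  0.0984] F [17.6  2.4 13.4] T [ 0.67 -3.85 -0.08] nose N 15.5 tail N 2.1
nose x 0.4214 th 0.257 zn 0.0573 cost 0.095 | tail x 0.5085 h 0.0212
```

Floor friction dominates here. New approach: ease off +x and press so the block settles at the natural tilt (tail on the rim, θ≈0.22). Then lift the nose clear of the floor, push the plate back without floor friction, and lower straight in.

```bash
python3 -m crank '[[[0,1.5,0,0],[0,3,0,0],[0,4.5,0,0],[0,4.5,0.5,0],[0,4.5,0.5,0]]]' - 14; python3 -c "
from mom import *;import fb
mom();fb.fitblock()"; python3 -m crank '[[[0,0,0.7,0],[0,0,1.5,0],[0,0,1.5,0],[0,0,1.5,0]]]';python3 -c "
from mom import *;import fb
mom();fb.fitblock()"
```

```text
clock: 24.63
tool_pos: [0.4775, -0.2184, 0.0969]
ee_rot: [0.005, 0.72, 0.694, 0.004]
contact_force: [9.3, 2.7, 16.9]
gripper_width: 0.543
tcp [ 0.4775 -0.2184  0.0969] F [ 9.3  2.7 16.9] T [ 0.73 -2.25 -0.01] nose N 9.5 tail N 11.6
nose x 0.4214 th 0.232 zn 0.0580 cost 0.093 | tail x 0.5090 h 0.0197
clock: 25.07
tool_pos: [0.4775, -0.2184, 0.0955]
ee_rot: [0.005, 0.72, 0.694, 0.004]
contact_force: [9.7, 2.3, 17.8]
gripper_width: 0.545
tcp [ 0.4775 -0.2184  0.0955] F [ 9.7  2.3 17.8] T [ 0.73 -2.1  -0.03] nose N 12.8 tail N 9.2
nose x 0.4216 th 0.227 zn 0.0562 cost 0.106 | tail x 0.5093 h 0.0174
```

θ≈0.225, tail on the rim. I'll firm the grip, lift, and push the plate back without floor load.

```bash
python3 -m crank '[[[0,0,0,0],[0,0,-2,0],[0,0,-4,0],[0,0,-6,0],[0,0,-8,0],[0,0,-8,0],[0,0,-8,0]]]' - 30; python3 -c "
from mom import *;import fb
mom();fb.fitblock()"; python3 -m crank '[[[0,-0.7,0,0],[0,-1.4,0,0],[0,-2,0,0],[0,-2,0,0]]]';python3 -c "
from mom import *;import fb
mom();fb.fitblock()"
```

```text
clock: 25.75
tool_pos: [0.4743, -0.2182, 0.1005]
ee_rot: [0.003, 0.72, 0.694, 0.002]
contact_force: [9.2, -0.5, -1.9]
gripper_width: 0.538
tcp [ 0.4743 -0.2182  0.1005] F [ 9.2 -0.5 -1.9] T [-0.03 -2.46 -0.01] nose N 1.5 tail N 0.9
nose x 0.4212 th 0.274 zn 0.0594 cost 0.079 | tail x 0.5078 h 0.0248
clock: 26.18
tool_pos: [0.473, -0.2181, 0.1007]
ee_rot: [0.004, 0.72, 0.694, 0.002]
contact_force: [10.4, -0.1, -1.1]
gripper_width: 0.54
tcp [ 0.473  -0.2181  0.1007] F [10.4 -0.1 -1.1] T [ 0.05 -2.82  0.  ] nose N 1.2 tail N 1.9
nose x 0.4191 th 0.246 zn 0.0595 cost 0.078 | tail x 0.5064 h 0.0224
```

```bash
python3 -m crank '[[[0,-0.7,0,0],[0,-1.4,0,0],[0,-2.1,0,0],[0,-2.8,0,0],[0,-3.5,0,0],[0,-3.5,0,0]]]';python3 -c "
from mom import *;import fb
mom();fb.fitblock()"
```

```text
clock: 26.78
tool_pos: [0.4709, -0.2181, 0.1011]
ee_rot: [0.005, 0.72, 0.694, 0.003]
contact_force: [12.6, 0.1, -1.4]
gripper_width: 0.543
tcp [ 0.4709 -0.2181  0.1011] F [12.6  0.1 -1.4] T [ 0.12 -3.38  0.01] nose N 1.5 tail N 1.3
nose x 0.4182 th 0.283 zn 0.0597 cost 0.090 | tail x 0.5046 h 0.0258
```

```bash
python3 -m crank '[[[0,-0.7,0,0],[0,-1.4,0,0],[0,-1.4,0,0],[0,-1.4,1,0],[0,-1.4,2,0],[0,-1.4,3,0],[0,-1.4,3,0]]]' - 22;python3 -c "
from mom import *;import fb
mom();fb.fitblock()";  python3 -m crank '[[[0,0,1,0],[0,0,2,0],[0,0,2.5,0],[0,0,2.5,0]]]';python3 -c "
from mom import *;import fb
mom();fb.fitblock()"
```

```text
clock: 27.47
tool_pos: [0.4712, -0.2182, 0.0996]
ee_rot: [0.006, 0.72, 0.694, 0.004]
contact_force: [13.1, 1.5, 8.4]
gripper_width: 0.544
tcp [ 0.4712 -0.2182  0.0996] F [13.1  1.5  8.4] T [ 0.37 -3.03 -0.09] nose N 9.7 tail N 2.8
nose x 0.4201 th 0.288 zn 0.0591 cost 0.108 | tail x 0.5064 h 0.0257
clock: 27.9
tool_pos: [0.4721, -0.2183, 0.0975]
ee_rot: [0.007, 0.72, 0.694, 0.004]
contact_force: [13.9, 2.1, 10.3]
gripper_width: 0.542
tcp [ 0.4721 -0.2183  0.0975] F [13.9  2.1 10.3] T [ 0.5  -3.24 -0.01] nose N 10.4 tail N 4.1
nose x 0.4199 th 0.281 zn 0.0592 cost 0.093 | tail x 0.5064 h 0.0252
```

The pads are sliding down the block rather than rotating it. I'll set the block down stably (nose on floor, tail on rim, plate relaxed) and regrip higher and nearer the tail.

```bash
python3 -m crank '[[[0,1,-3,0],[0,3,-4,0],[0,5,-4,0],[0,7,-4,0],[0,8.5,-3,0],[0,8.5,-2,0],[0,8.5,-2,0]]]' - 22;python3 -c "
from mom import *;import fb
mom();fb.fitblock()"; python3 -m crank '[[[0,0,1,0],[0,0,2,0],[0,0,2,0],[0,0,2,0]]]' - 8;python3 -c "
from mom import *;import fb
mom();fb.fitblock()"
```

```text
clock: 28.58
tool_pos: [0.4751, -0.2183, 0.0982]
ee_rot: [0.002, 0.72, 0.694, 0.002]
contact_force: [3.6, 2.3, 14.1]
gripper_width: 0.542
tcp [ 0.4751 -0.2183  0.0982] F [ 3.6  2.3 14.1] T [ 0.44 -0.73  0.04] nose N 8.7 tail N 9.6
nose x 0.4222 th 0.233 zn 0.0581 cost 0.082 | tail x 0.5098 h 0.0198
clock: 29.02
tool_pos: [0.4743, -0.2182, 0.0958]
ee_rot: [0.001, 0.72, 0.694, 0.001]
contact_force: [2.7, 1.2, 11.4]
gripper_width: 0.542
tcp [ 0.4743 -0.2182  0.0958] F [ 2.7  1.2 11.4] T [ 0.38 -0.65  0.01] nose N 6.3 tail N 9.3
nose x 0.4214 th 0.214 zn 0.0580 cost 0.092 | tail x 0.5094 h 0.0180
```

```bash
python3 -m crank '[[[0,0,-0.5,0],[0,0,-0.5,0],[0,0,-0.5,0],[0,0,-0.5,0]]]' 0.4;python3 -m crank '[[[0,0,-10,0],[0,0,-30,0],[0,0,-50,0],[0,0,-60,0],[0,0,-60,0]]]';python3 -c "
from mom import *;import fb
mom();fb.fitblock();p=fb.fitblock()
cv2.imwrite('pics/j.png',cv2.resize(p['frame'][290:430,260:430],None,fx=4.4,fy=4.2,interpolation=cv2.INTER_CUBIC))"
```

```text
clock: 29.45
tool_pos: [0.4713, -0.218, 0.0939]
ee_rot: [-0.001, 0.72, 0.694, -0.001]
contact_force: [0.7, -0.5, -0.1]
gripper_width: 0.7
clock: 29.87
tool_pos: [0.4738, -0.2189, 0.157]
ee_rot: [0.002, 0.72, 0.694, 0.001]
contact_force: [0.3, -0.2, -0.0]
gripper_width: 0.702
tcp [ 0.4738 -0.2189  0.157 ] F [ 0.3 -0.2 -0. ] T [0.05 0.   0.04] nose N 3.1 tail N 1.0
nose x 0.4310 th 0.303 zn 0.0577 cost 0.076 | tail x 0.5169 h 0.0256
nose x 0.4299 th 0.279 zn 0.0584 cost 0.080 | tail x 0.5164 h 0.0241
```

View pics/j.png

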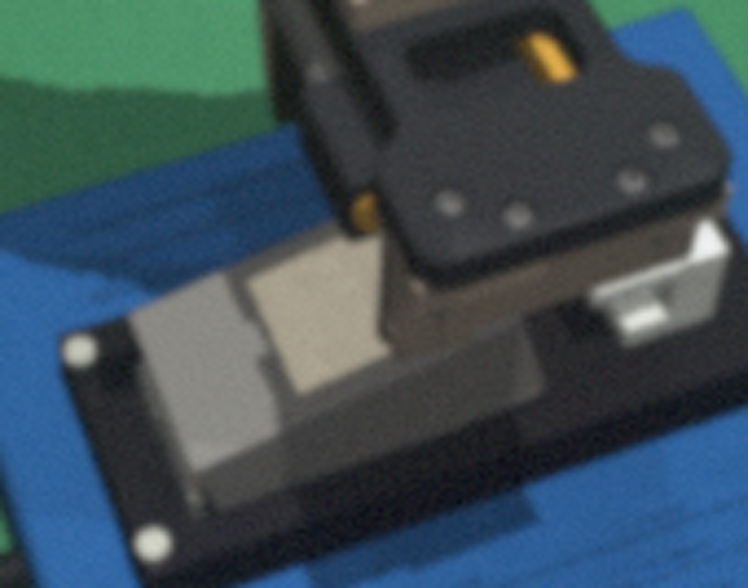

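The block rests stably with its nose in the pocket and its tail edge on the rim at crop (530,385); the catch at (660,290) is untouched. I'll regrip nearer the tail and higher.

```bash
python3 -c "
from h import *
print(plan([.502,-.2192,.109],87.9))"
```

```text
(array([-0.2, 30.4, 44.6]), np.float64(-0.02))
```

```bash
python3 -m crank '[[[0,15,0,0],[0,30,0,0],[0,30.4,15,0],[0,30.4,30,0],[0,30.4,40,0],[0,30.4,45,0],[0,30.4,45,0],[0,30.4,45,0]]]';python3 -m crank '[[[0,0,0,0],[0,0,0,0],[0,0,0,0],[0,0,0,0],[0,0,0,0]]]' -1 25;python3 -c "
from mom import *
mom()"
```

```text
clock: 30.73
tool_pos: [0.5026, -0.2194, 0.1093]
ee_rot: [-0.0, 0.72, 0.694, -0.0]
contact_force: [0.3, -0.0, 0.2]
gripper_width: 0.697
clock: 31.15
tool_pos: [0.5033, -0.2195, 0.1103]
ee_rot: [0.001, 0.72, 0.694, 0.0]
contact_force: [0.1, 0.2, 3.1]
gripper_width: 0.537
tcp [ 0.5033 -0.2195  0.1103] F [0.1 0.2 3.1] T [ 0.05  0.06 -0.03] nose N 4.1 tail N 3.2
```

```bash
python3 -m crank '[[[0,0,-2,0],[0,0,-4,0],[0,-2,-4,0],[0,-4,-4,0],[0,-6,-4,0],[0,-7,-4,0],[0,-7,-4,0],[0,-7,-4,0]]]';python3 -c "
from mom import *;import fb
mom();fb.fitblock()"; python3 -m crank '[[[0,-1,0,0],[0,-2,0,0],[0,-3,0,0],[0,-3,0,0],[0,-3,0,0]]]';python3 -c "
from mom import *;import fb
mom();fb.fitblock()"
```

```text
clock: 31.82
tool_pos: [0.4978, -0.2191, 0.1144]
ee_rot: [0.002, 0.72, 0.694, 0.001]
contact_force: [4.8, -0.2, -1.7]
gripper_width: 0.541
tcp [ 0.4978 -0.2191  0.1144] F [ 4.8 -0.2 -1.7] T [ 0.13 -1.44 -0.05] nose N 0.0 tail N 2.5
nose x 0.4245 th 0.283 zn 0.0601 cost 0.068 | tail x 0.5109 h 0.0262
clock: 32.33
tool_pos: [0.4959, -0.219, 0.1149]
ee_rot: [0.003, 0.72, 0.694, 0.002]
contact_force: [7.5, 0.4, -0.3]
gripper_width: 0.541
tcp [ 0.4959 -0.219   0.1149] F [ 7.5  0.4 -0.3] T [ 0.24 -1.86 -0.04] nose N 3.8 tail N 0.1
nose x 0.4248 th 0.331 zn 0.0603 cost 0.067 | tail x 0.5099 h 0.0306
```

```bash
python3 -m crank '[[[0,-1,0,0],[0,-2,0,0],[0,-3,0,0],[0,-4,0,0],[0,-5,0,0],[0,-5,0,0],[0,-5,0,0]]]';python3 -m crank '[[[0,-1,0,0],[0,-2,0,0],[0,-3,0,0],[0,-3,0,0],[0,-3,0,0]]]';python3 -c "
from mom import *;import fb
mom();fb.fitblock()"
```

```text
clock: 33.02
tool_pos: [0.4929, -0.2189, 0.1157]
ee_rot: [0.004, 0.72, 0.694, 0.003]
contact_force: [9.0, 1.8, 1.1]
gripper_width: 0.539
clock: 33.43
tool_pos: [0.4911, -0.2189, 0.1163]
ee_rot: [0.005, 0.72, 0.694, 0.004]
contact_force: [11.9, 0.7, 1.4]
gripper_width: 0.539
tcp [ 0.4911 -0.2189  0.1163] F [11.9  0.7  1.4] T [ 0.33 -2.9  -0.05] nose N 5.7 tail N -0.1
nose x 0.4200 th 0.320 zn 0.0609 cost 0.063 | tail x 0.5054 h 0.0302
```

```bash
python3 -m crank '[[[0,-1,0,0],[0,-2,0,0],[0,-2,1,0],[0,-2,2,0],[0,-2,3,0],[0,-2,3,0]]]' - 20;python3 -c "
from mom import *;import fb
mom();fb.fitblock()";python3 -m crank '[[[0,0,1,0],[0,0,2,0],[0,0,3,0],[0,0,3,0]]]';python3 -c "
from mom import *;import fb
mom();fb.fitblock()"
```

```text
clock: 34.03
tool_pos: [0.4906, -0.2189, 0.1141]
ee_rot: [0.006, 0.72, 0.694, 0.004]
contact_force: [12.5, 1.6, 7.3]
gripper_width: 0.539
tcp [ 0.4906 -0.2189  0.1141] F [12.5  1.6  7.3] T [ 0.53 -3.01 -0.13] nose N 8.0 tail N 3.5
nose x 0.4193 th 0.322 zn 0.0601 cost 0.069 | tail x 0.5046 h 0.0296
clock: 34.47
tool_pos: [0.4911, -0.2192, 0.1114]
ee_rot: [0.007, 0.72, 0.694, 0.005]
contact_force: [14.7, 1.1, 6.8]
gripper_width: 0.542
tcp [ 0.4911 -0.2192  0.1114] F [14.7  1.1  6.8] T [ 0.42 -3.11  0.  ] nose N 13.4 tail N -2.4
nose x 0.4173 th 0.254 zn 0.0592 cost 0.091 | tail x 0.5044 h 0.0228
```

Rotating well now: tail x 0.504 (clear), height 23 mm. Continuing.

```bash
python3 -m crank '[[[0,0.3,1,0],[0,0.6,2,0],[0,1,3,0],[0,1,3,0]]]';python3 -c "
from mom import *;import fb
mom();fb.fitblock()";python3 -m crank '[[[0,0.3,1,0],[0,0.6,2,0],[0,1,3,0],[0,1,3,0]]]';python3 -c "
from mom import *;import fb
mom();fb.fitblock()"
```

```text
clock: 34.9
tool_pos: [0.4921, -0.2193, 0.1083]
ee_rot: [0.007, 0.719, 0.694, 0.005]
contact_force: [14.7, 2.2, 5.6]
gripper_width: 0.542
tcp [ 0.4921 -0.2193  0.1083] F [14.7  2.2  5.6] T [ 0.31 -3.14 -0.01] nose N 12.7 tail N -3.0
nose x 0.4184 th 0.260 zn 0.0584 cost 0.089 | tail x 0.5054 h 0.0225
clock: 35.33
tool_pos: [0.493, -0.2193, 0.1052]
ee_rot: [0.007, 0.719, 0.694, 0.004]
contact_force: [13.6, 1.5, 5.5]
gripper_width: 0.538
tcp [ 0.493  -0.2193  0.1052] F [13.6  1.5  5.5] T [ 0.35 -3.16 -0.02] nose N 9.0 tail N 0.8
nose x 0.4196 th 0.265 zn 0.0592 cost 0.097 | tail x 0.5064 h 0.0238
```

```bash
python3 -m crank '[[[0,0.3,1,0],[0,0.6,2,0],[0,1,3,0],[0,1,3,0]]]';python3 -c "
from mom import *;import fb
mom();fb.fitblock();p=fb.fitblock();cv2.imwrite('pics/k.png',cv2.resize(p['frame'][290:430,260:430],None,fx=4.4,fy=4.2,interpolation=cv2.INTER_CUBIC))"
```

```text
clock: 35.77
tool_pos: [0.4938, -0.2193, 0.102]
ee_rot: [0.007, 0.719, 0.694, 0.004]
contact_force: [13.3, 1.2, 3.9]
gripper_width: 0.54
tcp [ 0.4938 -0.2193  0.102 ] F [13.3  1.2  3.9] T [ 0.33 -3.07 -0.01] nose N 8.8 tail N -0.7
nose x 0.4163 th 0.160 zn 0.0586 cost 0.101 | tail x 0.5051 h 0.0140
nose x 0.4204 th 0.255 zn 0.0586 cost 0.104 | tail x 0.5075 h 0.0223
```

Force magnitude is far below the pad slip limit, so it is rotating. Continuing down.

```bash
python3 -m crank '[[[0,0.3,1,0],[0,0.6,2,0],[0,1,3,0],[0,1,3,0]]]';python3 -m crank '[[[0,0.5,1,0],[0,1,2,0],[0,1.5,3,0],[0,1.5,3,0]]]';python3 -c "
from mom import *;import fb
mom();fb.fitblock()"
```

```text
clock: 36.3
tool_pos: [0.4946, -0.2192, 0.0988]
ee_rot: [0.006, 0.719, 0.695, 0.004]
contact_force: [13.4, 1.5, 4.4]
gripper_width: 0.543
clock: 36.63
tool_pos: [0.4956, -0.2192, 0.0956]
ee_rot: [0.006, 0.719, 0.695, 0.004]
contact_force: [13.5, 1.4, 3.5]
gripper_width: 0.544
tcp [ 0.4956 -0.2192  0.0956] F [13.5  1.4  3.5] T [ 0.37 -2.89  0.  ] nose N 11.4 tail N -3.7
nose x 0.4148 th 0.072 zn 0.0600 cost 0.090 | tail x 0.5046 h 0.0074
```

The tail is inside now (θ≈0.07, tail height 7 mm). I'll finish lowering and let the plate push the block back against the end wall.

```bash
python3 -m crank '[[[0,0.5,1,0],[0,1,2,0],[0,1.5,3,0],[0,1.5,3,0]]]';python3 -m crank '[[[0,1,0.5,0],[0,2,1,0],[0,3,1.5,0],[0,3,1.5,0]]]';python3 -c "
from mom import *;import fb
mom();fb.fitblock()"
```

```text
clock: 37.07
tool_pos: [0.4968, -0.2193, 0.0924]
ee_rot: [0.006, 0.719, 0.694, 0.004]
contact_force: [12.1, 1.4, 3.9]
gripper_width: 0.542
clock: 37.4
tool_pos: [0.4974, -0.2193, 0.091]
ee_rot: [0.004, 0.72, 0.694, 0.003]
contact_force: [4.7, 2.4, 10.3]
gripper_width: 0.539
tcp [ 0.4974 -0.2193  0.091 ] F [ 4.7  2.4 10.3] T [ 0.34 -1.23 -0.02] nose N 5.2 tail N 9.3
nose x 0.4186 th 0.169 zn 0.0570 cost 0.129 | tail x 0.5074 h 0.0132
```

```bash
python3 -m crank '[[[0,1,0,0],[0,1,0.5,0],[0,1,1,0],[0,1,1,0]]]';python3 -c "
from mom import *
mom()";python3 -m crank '[[[0,0,0.7,0],[0,0,1.4,0],[0,0,1.4,0]]]';python3 -c "
from mom import *
mom()"
```

```text
clock: 37.83
tool_pos: [0.4975, -0.2192, 0.0909]
ee_rot: [0.003, 0.72, 0.694, 0.002]
contact_force: [1.2, 3.3, 20.9]
gripper_width: 0.539
tcp [ 0.4975 -0.2192  0.0909] F [ 1.2  3.3 20.9] T [ 0.69 -0.24  0.05] nose N 9.1 tail N 16.0
clock: 38.08
tool_pos: [0.4975, -0.2192, 0.0905]
ee_rot: [0.003, 0.72, 0.694, 0.003]
contact_force: [-2.4, 4.9, 28.3]
gripper_width: 0.534
tcp [ 0.4975 -0.2192  0.0905] F [-2.4  4.9 28.3] T [ 1.14  0.4  -0.03] nose N 7.4 tail N 25.1
```

It has gone rigid at TCP z≈0.0905, the predicted flat height. Releasing, rising and checking.

```bash
python3 -m crank '[[[0,0,-2.5,0],[0,0,-2.5,0],[0,0,-2.5,0],[0,0,-2.5,0]]]' 0.4;python3 -m crank '[[[0,0,-15,0],[0,0,-45,0],[0,0,-80,0],[0,30,-100,0],[0,70,-105,0],[0,105,-105,0],[0,115,-105,0],[0,115,-105,0]]]';python3 -c "
from mom import *;import fb
mom();fb.fitblock();p=fb.fitblock();q=ctrl.camera('top')
cv2.imwrite('pics/l.png',np.hstack([cv2.resize(p['frame'][290:430,260:460],None,fx=2.4,fy=2.4,interpolation=cv2.INTER_CUBIC),cv2.resize(q['frame'][190:330,380:480],None,fx=2.4,fy=2.4,interpolation=cv2.INTER_CUBIC)]))"
```

```text
clock: 38.42
tool_pos: [0.493, -0.2191, 0.0877]
ee_rot: [-0.001, 0.72, 0.694, -0.0]
contact_force: [-0.1, 0.7, 0.2]
gripper_width: 0.7
clock: 39.08
tool_pos: [0.6103, -0.2224, 0.1916]
ee_rot: [-0.001, 0.719, 0.695, -0.0]
contact_force: [-0.2, 0.1, 0.2]
gripper_width: 0.7
tcp [ 0.6103 -0.2224  0.1916] F [-0.2  0.1  0.2] T [ 0.06  0.02 -0.03] nose N 2.0 tail N 2.4
nose x 0.4243 th 0.214 zn 0.0563 cost 0.129 | tail x 0.5123 h 0.0165
nose x 0.4226 th 0.192 zn 0.0572 cost 0.125 | tail x 0.5109 h 0.0154
```

View pics/l.png

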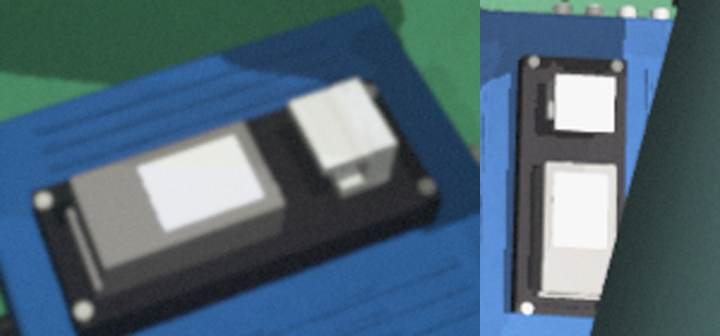

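The block lies in the bay with its edges parallel to the cradle, the plate lies against its nose at (90,250), and the catch is still open. I'll check flatness numerically and plan the catch push.

```bash
cat > flat.py <<'E'
from h import *
p=ctrl.camera("side");M=ctrl.silhouettes(p,"battery_center")[0]["pixels"].astype(np.float32)
u=np.array([np.cos(-.036),np.sin(-.036),0]);w=np.array([-u[1],u[0],0])
def mask(v,S=4):
    xn,y,zn,zt=v;o=np.array([.4195,-.217+y,0])+u*(xn-.4195)
    P=[o+u*a+w*b+np.array([0,0,z]) for a,zz in((0,zn),(.09,zt)) for b in(-.025,.025) for z in(.079,zz)]
    h=cv2.convexHull((proj(p,np.array(P)).astype(np.float32)+.5)*S-.5);m=np.zeros((480*S,640*S),np.float32)
    cv2.fillConvexPoly(m,np.round(h*16).astype(np.int32),1,shift=4);return cv2.resize(m,(640,480),interpolation=cv2.INTER_AREA)
def cost(v): b=mask(v);return 1-np.minimum(b,M).sum()/np.maximum(b,M).sum()
x0=np.array([.418,0,.103,.103]);r=minimize(cost,x0,method="Nelder-Mead",options=dict(initial_simplex=np.vstack([x0,x0+np.diag([.006]*4)]),xatol=1e-5,fatol=1e-5))
print("nose x, y off, top z nose, top z tail",r.x.round(4),r.fun, "cost if flat",round(cost(x0),3))
print([(np.round(e["uv"]).tolist(),round(e["score"],2)) for e in ctrl.silhouettes(p,"catch")])
E
python3 flat.py; python3 -c "
from h import *
print(plan([.598,-.2225,.089],87.9))"
```

```text
nose x, y off, top z nose, top z tail [ 4.170e-01 -3.000e-04  1.031e-01  1.016e-01] 0.026664435863494873 cost if flat 0.043
[([402.0, 344.0], 0.78), ([330.0, 376.0], 0.41)]
(array([  0.7, -10. , 104.5]), np.float64(-0.07))
```

The block is flat (top 0.103 at the nose, 0.102 at the tail, 0.103 expected). Now closing the fingers, descending behind the catch and pushing gently.

```bash
python3 -m crank '[[[0,-5,10,0],[0,-5,35,0],[0,-5,65,0],[0,-5,90,0],[0,-5,102,0],[0,-5,102,0],[0,-5,102,0],[0,-5,102,0]]]' -1 20;python3 -m crank '[[[0,-4,0,0],[0,-8,0,0],[0,-12,0,0],[0,-16,0,0],[0,-20,0,0],[0,-24,0,0],[0,-28,0,0],[0,-28,0,0]]]'
```

```text
clock: 40.15
tool_pos: [0.6047, -0.2236, 0.0926]
ee_rot: [0.001, 0.72, 0.694, 0.001]
contact_force: [1.0, 0.4, 0.8]
gripper_width: 0.146
clock: 40.82
tool_pos: [0.5753, -0.2221, 0.0914]
ee_rot: [0.0, 0.72, 0.694, 0.0]
contact_force: [-0.0, -0.0, -0.6]
gripper_width: 0.008
```

```bash
python3 -m crank '[[[0,-2,0,0],[0,-4,0,0],[0,-6,0,0],[0,-8,0,0],[0,-10,0,0],[0,-10,0,0]]]';python3 -m crank '[[[0,-2,0,0],[0,-4,0,0],[0,-6,0,0],[0,-8,0,0],[0,-10,0,0],[0,-10,0,0]]]'
```

```text
clock: 41.32
tool_pos: [0.5655, -0.2217, 0.0913]
ee_rot: [-0.0, 0.72, 0.694, 0.0]
contact_force: [1.1, 0.1, 1.1]
gripper_width: 0.006
clock: 41.82
tool_pos: [0.5553, -0.2214, 0.0913]
ee_rot: [-0.0, 0.72, 0.694, -0.0]
contact_force: [0.4, 0.1, 0.8]
gripper_width: 0.002
```

```bash
python3 -m crank '[[[0,-2,0,0],[0,-4,0,0],[0,-6,0,0],[0,-6,0,0],[0,-6,0,0]]]'
```

```text
clock: 42.23
tool_pos: [0.5492, -0.2211, 0.0911]
ee_rot: [-0.0, 0.72, 0.694, -0.0]
contact_force: [0.4, -0.4, 0.9]
gripper_width: 0.006
```

```bash
python3 -c "
from h import *
p=ctrl.camera('side');q=ctrl.camera('top')
for x in(p,q):
  for e in ctrl.silhouettes(x,'catch')[:2]:
    r,c=np.nonzero(e['pixels']);print(np.round(e['uv']).tolist(),round(e['score'],2),len(r),c.min(),c.max(),r.min(),r.max())
u=np.array([np.cos(-.036),np.sin(-.036),0])
for tr in(0,.01,.02,.03):
  b=np.array([.4195+.041,-.2185,0]);print(tr,[proj(x,b+u*(.105-tr-.019)+[0,0,.117]).round().tolist() for x in(p,q)])
"
```

```text
[379.0, 352.0] 0.78 1432 358 402 331 379
[420.0, 252.0] 0.78 524 407 435 240 262
0 [[[402.0, 340.0]], [[425.0, 233.0]]]
0.01 [[[394.0, 342.0]], [[425.0, 239.0]]]
0.02 [[[386.0, 345.0]], [[424.0, 245.0]]]
0.03 [[[378.0, 348.0]], [[424.0, 251.0]]]
```

```bash
python3 -m crank '[[[0,-1,0,0],[0,-2,0,0],[0,-2,0,0],[0,-2,0,0]]]'; python3 -m crank '[[[0,-1,0,0],[0,-2,0,0],[0,-2,0,0],[0,-2,0,0]]]'
```

```text
clock: 42.77
tool_pos: [0.5479, -0.221, 0.0911]
ee_rot: [0.0, 0.72, 0.694, 0.0]
contact_force: [1.2, 0.2, -0.3]
gripper_width: 0.004
clock: 43.1
tool_pos: [0.5478, -0.221, 0.0913]
ee_rot: [0.002, 0.72, 0.694, 0.001]
contact_force: [7.0, -1.4, -5.6]
gripper_width: 0.002
```

It stopped at the predicted home position (back face ≈0.538) with 7 N. One slightly firmer nudge, then retreat.

```bash
python3 -m crank '[[[0,-0.5,0,0],[0,-1,0,0],[0,-1,0,0],[0,-1,0,0]]]'; python3 -m crank '[[[0,5,0,0],[0,12,0,0],[0,25,0,0],[0,40,0,0],[0,45,-25,0],[0,45,-60,0],[0,45,-95,0],[0,60,-120,0],[0,70,-120,0],[0,70,-120,0]]]'; python3 flat.py; python3 -c "
from h import *
p=ctrl.camera('side');q=ctrl.camera('top')
for x in(p,q):
  for e in ctrl.silhouettes(x,'catch')[:2]:
    r,c=np.nonzero(e['pixels']);print(np.round(e['uv']).tolist(),round(e['score'],2),len(r))
  print(proj(x,[.4632+.0375,-.220,.116]).round())
"
```

```text
clock: 43.43
tool_pos: [0.5477, -0.221, 0.0914]
ee_rot: [0.003, 0.72, 0.694, 0.002]
contact_force: [8.6, -1.5, -7.8]
gripper_width: 0.002
clock: 44.27
tool_pos: [0.6169, -0.2234, 0.2131]
ee_rot: [0.001, 0.72, 0.694, 0.001]
contact_force: [0.1, -0.1, -1.4]
gripper_width: 0.006
nose x, y off, top z nose, top z tail [ 4.167e-01 -2.000e-04  1.035e-01  9.950e-02] 0.07353436946868896 cost if flat 0.092
[([381.0, 352.0], 0.71)]
[381.0, 352.0] 0.56 1447
[[365. 352.]]
[424.0, 250.0] 0.67 641
[421.0, 288.0] 0.61 1640
[[424. 261.]]
```

```bash
python3 -c "
from cell import ctrl
print(ctrl.read_state()['clock'],ctrl.job_done())"
```

```text
the job is handed in; nothing more can be done
44.6167 None
```

The battery block is in the bay and the catch has been slid over it to its stop. I handed the job in at 44.6 s with the arm clear of everything.

**How it went:** I let the block tilt nose-down in a loose grip and put the nose in against the plate, which I found by feel. The first tries left the tail sitting on the end-wall rim. I set the block down there, regripped it higher and nearer the tail, and rocked it flat.

**Forces:**
- **Plate push:** it stayed around 12–15 N on the try that worked. One earlier jammed try read 17.6 N. Part of that was floor friction, and it was under the 22 N that bends the plate.
- **Seating press:** pressing the block down peaked at about 28 N, firmer than I meant.
- **Catch:** I pushed it until it stopped moving, at about 8.6 N.

**Final checks:**
- **Block flat:** before locking, the block's top measured 0.103 m at the nose and 0.102 m at the tail, against 0.103 m expected. The same check after locking gave 0.1035 m and 0.0995 m, but it fitted worse because the catch now covers the tail.
- **Catch home:** the finger position puts its back face at about 0.538 m, where it should be when home. In the images it sits within about 3 pixels (about 3–4 mm) of the expected place. I had no picture views left to look at it directly.
- **Other objects:** I didn't check them again at the end; the arm never went down near them.

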